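# Hold the spring jaw of the preparation board open at the marker

## Task

Get the one-handed preparation board ready for a tin: turn its clamp knob anticlockwise (seen from above) as far as it goes to free the spring jaw, then pull the jaw out by its black pull grip until the pointer fin on the jaw is level with the fin of the marker clip on the board's edge. Keep holding the grip there, still, against the spring: the job finishes while you are holding it. Do not shift the marker clip, and leave the tin, salt shaker and pepper mill where they stand.

Things in the scene. Friction and masses are not known exactly. Their poses are not given: they have to be found in the camera images.
- prep_board: Fixed pale wooden board 255 x 110 x 14 mm with two upright jaws 76 mm wide, 72 mm high. Origin on the worktop under the knob's axis, z up. The jaw is pulled along the board's -x (to the robot's right); the marker clip is on its +y edge. Board x -45 to 210 mm, y -55 to 55; moving jaw (closed) x 123 to 146, fixed jaw 167 to 190. Under the knob: metal bridge 48 x 62 mm, top 40 mm high.
- knob_top (a point): Centre of the top of the clamp knob, 69.5 mm above the worktop. The knob is an upright black bar 44 mm long, 13 mm thick, 25 mm high, on a black disc 42 mm across whose top is 44.5 mm above the worktop. The bar lies along the point's y; at joint value 0 the point's axes are the board's, so the bar is crosswise to the slide.
- clamp_knob (a joint): Knob angle, rad, growing anticlockwise seen from above; 0 = fully locked, bar crosswise (starts at 0 to 0.25); 1.4 = stop, bar almost along the slide, jaw free. Takes about 0.06 Nm to turn and stays where it is left. While locked, the jaw cannot be pulled.
- pull_grip: The pull grip: an upright black plate 14 mm thick (along x), 66 mm wide (along y), 58 mm high, on the end of the jaw's slide bar (28 mm wide, top 26 mm above the worktop). Origin at the middle of its underside, 15 mm above the worktop; axes as the board's. Closed, it is 95 mm from the knob's axis towards the board's -x.
- jaw (a joint): How far the moving jaw and its grip are pulled out along the board's -x, m; 0 = closed (start), 0.09 = end stop. A spring pulls it back with about 4.5 N at 0, growing by 0.9 N per 10 mm; let go, it springs shut.
- pointer (a point): Top of the tip of the pointer, a 3 mm thick steel fin on the moving jaw's +y side, 42 mm above the worktop. Moves with the jaw. Axes as the board's.
- marker_fin (a point): Top of the tip of the marker clip's 3 mm thick upright fin, 42 mm above the worktop; the clip is dark metal, 14 mm long, on the board's +y edge. Axes as the board's. The jaw is at the mark when this and the pointer have the same x along the board; they pass 0.5 mm apart without touching.
- marker (a joint): Where the marker clip is set: the pull-out of the jaw, m, at which pointer and marker are level (0.035 to 0.085). It slides with about 4 N of friction; leave it as it is.
- tin: Bystander: a food tin standing on the worktop, 57 mm across, 72 mm high; origin at the centre of its underside.
- salt: Bystander: a salt shaker, 44 mm across, 90 mm high; origin at the centre of its underside.
- mill: Bystander: a wooden pepper mill, 58 mm across, 150 mm high; origin at the centre of its underside.

How it is judged:
By the outcome, as a careful person would: the job done as asked, in the order asked, and still so for the second after the job is handed in, while the arm keeps its last pose, push and grip.
It also fails if it takes over 48 s, if anything falls off the work surface, if the arm or the gripper's body presses on something with over 40 N, if the wrist force passes 120 N, or if a joint passes its speed limit or range.

## Robot

A 6-joint arm with a two-finger parallel gripper is mounted at the origin on a cart in front of the work surface, level with it; the furniture and walls round the work are solid. World frame = base frame: x ahead of the robot, y to its left, z up, the work surface at z = 0. Lengths are in mm, angles in rad, forces in N, time in s.
With the tool pointing down it reaches from about 300 to 775 mm from the base axis. Payload 14.6 kg.
Tool frame: the origin (TCP) lies on the centre line of the jaws, within the pads' length; the fingertips stand 8 mm ahead of it and the grasp point (between the pads) lies 11 mm behind it; z points along the fingers, y is the line along which they close (so a half turn about z gives the same grasp; the last joint's range is limited). The gripper opens to 94 mm and grips with 3 to 60 N. Pads are 16 mm wide; open, the fingers measure 119 mm over their backs; the gripper's body (75 mm by 177 mm) begins 78 mm behind the grasp point.
Start: joints at [1.035, 0.3, 1.521, -0, 1.321, -0.067], TCP at [248.495, 490.652, 185.246] pointing down, gripper open.
Joint ranges: [-3.03, 3.03], [-0.79, 2.21], [0.23, 2.52], [-1.04, 4.18], [0, 3.07], [-2.55, 2.55]. Speed limits (rad/s): [2.22, 2.22, 2.57, 3.14, 3.14, 3.14].

## Interface

Orientations are given as [roll, pitch, yaw] about the fixed x, y, z axes, in that order (R = Rz(yaw) Ry(pitch) Rx(roll)).
In Python, from cell import manip gives the robot as it stands.
- The arm moves only by the tool jog_arm, never from a script. Its argument "rows" is one flat list of numbers, 7 for each row, row after row: the shift along the world's x, y, z in cm, then the turn, a rotation vector about the world's x, y, z in rad, then the closure, from 0 (fully open) to 1 (shut). In form: [dx, dy, dz, rx, ry, rz, fingers, dx, dy, dz, rx, ry, rz, fingers, ...]. A call has 1 to 20 rows; each row shifts and turns the commanded pose from where the row before left it; what a row does not reach is not made up. A row lasts 1/12 s, in which the tool goes at most 41.7 mm and 7.16 degrees, less where a joint would pass 70% of its speed; a pose out of reach is approached as far as the arm can. A call with a gripper value outside its range is refused whole. The fingers move at their own pace and stop on an object; "newtons" is the grip in N (left out, the last holds). Time passes only in rows, so rows that do not move let the fingers close. It gives the time, the measured TCP pose, the force, the opening and the grip force at its end, in the units of the state.
- manip.read_state(): the state, without advancing time (a new reading comes with each control period).
- manip.camera(name): name is "scene" or "top"; returns (picture, depth): 400x640x3 uint8, blue, green, red; 400x640 float32, mm along the optical axis (not along the pixel's ray), 0 where there is no reading.
- manip.camera_model(name): a dict with "K" (3x3 intrinsics, pixels), "k1" (the pictures are not rectified: a ray, as slopes to the right and down, at radius r is drawn at 1 + k1 r^2 times it, then the intrinsics apply), "R" (3x3) and "t" (3): a world point X has camera coordinates R X + t. Camera axes: x right, y down, z forward; pixel columns grow to the right and rows downward; lengths in mm; the calibration is good to about 2 mm. A picture is of the moment at which its call begins. camera_model takes no time and is no camera call.
- manip.sign_off(): hands the job in; it is judged then, once.
The state is a dict: "clock": time; "joints": joint angles; "qd": joint speeds; "effort": joint torques, N m; "eef_pos": TCP position; "eef_rot": TCP orientation; "wrist_force": force on the tool from outside, world axes, zero at the start; "moment": the same for the moment, N m; "finger_gap": finger opening in mm; "finger_force": force on a finger pad.
Only numpy, scipy, OpenCV 4.12 (cv2) and the standard library are available. Lean on these libraries where they do the work, as an engineer would, in place of code of your own. Each camera call takes 0.05 s, during which the arm holds its last target. There are 200 camera calls.

## Working session

There is one attempt and no reset: what is moved stays moved. The work goes in short steps, Python scripts to look and compute and a tool call to move; the robot and the scene stay as the last step left them, time stands still between calls to the robot, and variables do not carry over. Pictures are saved under pics/ and viewed, at most 10 in all, crops included, and the job is handed in when it is done.

Besides the shell and the picture viewer there is one more tool, called after "Request:" in YAML: its name, and indented under it one key for each argument. jog_arm: Moves the arm, as the interface text tells. Its arguments: {"type":"object","properties":{"rows":{"type":"array"},"newtons":{"type":"number"}},"required":["rows"]}

```bash
mkdir -p pics; cat > h.py <<'E'
import numpy as np, cv2
from cell import manip
def snap(n,tag):
    im,d=manip.camera(n); cv2.imwrite(f'pics/{tag}.png',im); np.save(f'pics/{tag}.npy',d); return im,d
def ray(n,u,v):
    m=manip.camera_model(n);K=np.array(m['K'],float);R=np.array(m['R']);t=np.array(m['t'])
    p=cv2.undistortPoints(np.array([[[u,v]]],float),K,np.array([m['k1'],0,0,0.]))[0,0]
    return -R.T@t, R.T@np.array([p[0],p[1],1])
def atz(n,u,v,z):
    c,r=ray(n,u,v); return c+r*(z-c[2])/r[2]
def cloud(n,d):
    m=manip.camera_model(n);K=np.array(m['K'],float);R=np.array(m['R']);t=np.array(m['t'])
    v,u=np.mgrid[:400,:640]
    p=cv2.undistortPoints(np.stack([u,v],-1).reshape(-1,1,2).astype(float),K,np.array([m['k1'],0,0,0.])).reshape(400,640,2)
    P=np.concatenate([p,np.ones((400,640,1))],-1)*d[...,None]
    return (P-t)@R
def proj(n,X):
    m=manip.camera_model(n);K=np.array(m['K'],float);R=np.array(m['R']);t=np.array(m['t'],float)
    return cv2.projectPoints(np.array(X,float).reshape(-1,1,3),cv2.Rodrigues(R)[0],t,K,np.array([m['k1'],0,0,0.]))[0].reshape(-1,2)
E
python3 - <<'E'
from h import *
for n in('scene','top'):
    snap(n,n+'0'); m=manip.camera_model(n);print(n,m['K'],m['k1'],-np.array(m['R']).T@np.array(m['t']))
print(manip.read_state())
E
```

```text
scene [[415.64029523   0.         325.25483946]
 [  0.         415.64029523 200.64285094]
 [  0.           0.           1.        ]] 0.015225055303803423 [-231.87893217 -513.65388346  823.34144552]
top [[403.23069996   0.         323.45115733]
 [  0.         403.23069996 200.62016371]
 [  0.           0.           1.        ]] -0.07080727688901807 [ 364.34736793   12.01074744 1292.25709864]
{'clock': 0.1, 'joints': array([ 1.03543984e+00,  3.00416537e-01,  1.52151540e+00, -1.94346077e-05,
        1.32072468e+00, -6.66265605e-02]), 'qd': array([ 0.00036545, -0.00023143, -0.00163744, -0.00104622, -0.00013855,
       -0.00032697]), 'effort': array([ 1.95813154e-03, -5.32646799e+01, -3.53282726e+01,  7.09909969e-02,
        2.35158240e-02, -1.51103832e-04]), 'eef_pos': array([248.35047022, 490.44129594, 184.74406314]), 'eef_rot': array([-3.14052980e+00, -5.20521117e-05,  2.67286752e+00]), 'wrist_force': array([0.10473964, 0.15381823, 0.26801434]), 'moment': array([ 0.00372699, -0.01355058, -0.01461634]), 'finger_force': 0.0, 'finger_gap': 93.72044403825142}
```

View pics/top0.png

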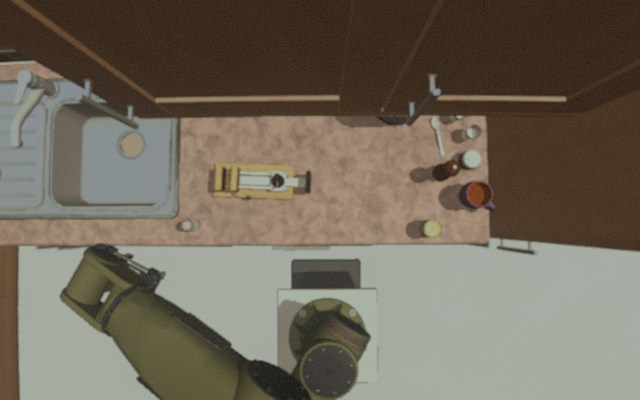

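View pics/scene0.png

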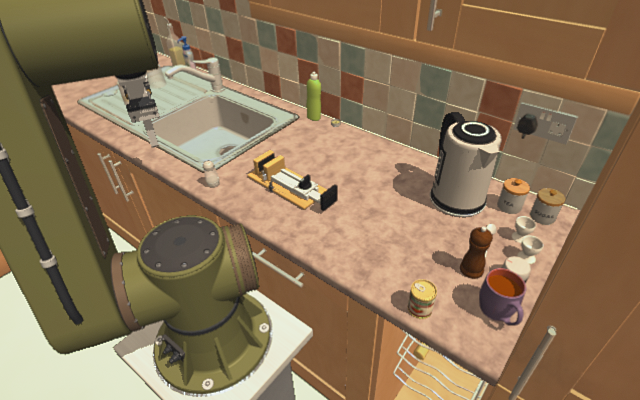

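The top view shows the board from (215,180) to (295,182), knob near (278,182), grip at (308,182) and clip near (248,198). The scene view shows the same board with its grip at (328,197). I'll enlarge both.

```bash
python3 - <<'E'
from h import *
a=cv2.imread('pics/top0.png')[155:210,205:325]; b=cv2.imread('pics/scene0.png')[145:220,240:350]
A=cv2.resize(a,None,fx=6,fy=6,interpolation=cv2.INTER_CUBIC)[:, :720];B=cv2.resize(b,(720,491),interpolation=cv2.INTER_CUBIC)
cv2.imwrite('pics/c0t.png',A); cv2.imwrite('pics/c0s.png',B)
d=np.load('pics/top0.npy');P=cloud('top',d)
for (u,v) in [(278,182),(308,182),(219,182),(234,182),(200,240),(285,197),(265,197),(350,180),(240,168)]: print(u,v,P[v,u].round(1), d[v,u])
E
```

```text
278 182 [486.4 148.9  65.9] 1230.8911
308 182 [484.8  56.8  75.2] 1221.5828
219 182 [487.7 329.8  68.2] 1228.4473
234 182 [487.3 283.6  67.8] 1228.8129
200 240 [307.8 408.9  -2.3] 1289.3041
285 197 [443.8 132.9   9.1] 1285.4044
265 197 [444.1 196.3  12.9] 1281.5642
350 180 [497.  -75.2   7. ] 1290.5531
240 168 [536.8 275.3  19.5] 1279.6493
```

View pics/c0t.png

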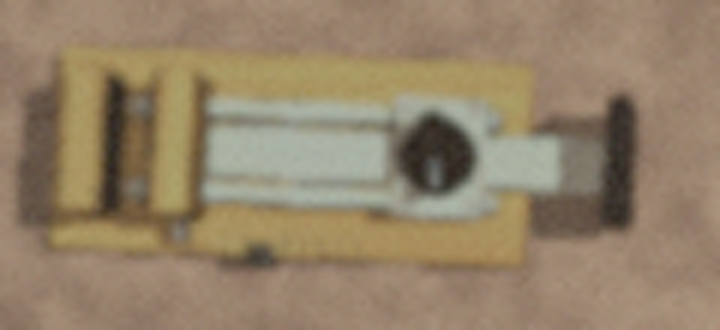

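View pics/c0s.png

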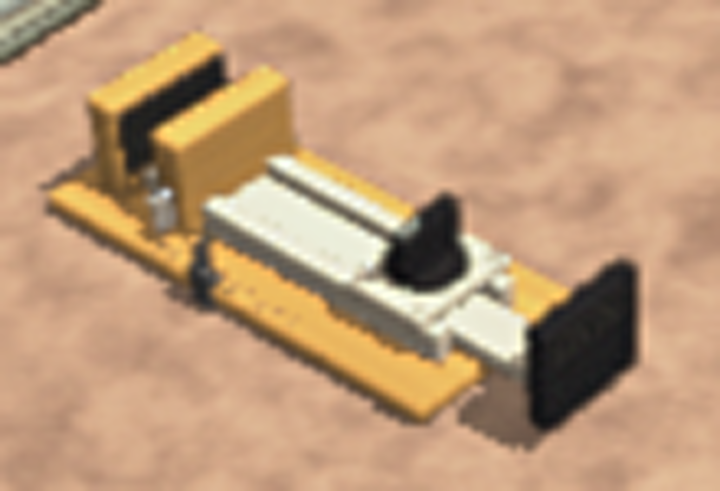

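The top crop shows the jaws at (80,140) and (178,140), pointer at (180,230), marker clip at (260,253), knob at (436,155) and grip at (618,160). The scene crop shows the clip at (203,280) and pointer at (162,210). Next I'll fit the board pose.

```bash
python3 - <<'E'
from h import *
f=lambda u,v:(u/6+205-.4,v/6+155-.4)
C=[atz('top',*f(*p),14) for p in [(62,48),(50,247),(525,263),(530,65)]]
for c in C: print('corner',c.round(1))
yaw=np.arctan2(*(( C[1]-C[2])[[1,0]])),np.arctan2(*((C[0]-C[3])[[1,0]]));print('yaw',yaw)
for n in('top','scene'):
    d=np.load(f'pics/{n}0.npy');P=cloud(n,d).reshape(-1,3)[d.ravel()>0]
    for nm,(y0,y1,z0,z1) in dict(grip=(30,80,60,90),knob=(110,190,52,80),jaws=(240,360,55,90),table=(-100,20,-20,20)).items():
        s=P[(P[:,1]>y0)&(P[:,1]<y1)&(P[:,2]>z0)&(P[:,2]<z1)&(P[:,0]>420)&(P[:,0]<560)]
        w,v=np.linalg.eigh(np.cov(s[:,:2].T))
        print(n,nm,len(s),s.mean(0).round(1),'min',s.min(0).round(1),'max',s.max(0).round(1),'dir',v[:,1].round(3),np.sqrt(w).round(1))
print(proj('top',[[486,149,69.5]]),f(436,155))
# triangulate features from both views
g=lambda u,v:(240+u*110/720-.4,145+v*75/491-.4)
def tri(a,b):
    (c1,r1),(c2,r2)=ray('top',*f(*a)),ray('scene',*g(*b))
    s=np.linalg.lstsq(np.c_[r1,-r2],c2-c1,rcond=None)[0]; p,q=c1+s[0]*r1,c2+s[1]*r2
    return ((p+q)/2).round(1),np.linalg.norm(p-q).round(1)
print('grip topcorners',tri((620,98),(630,265)),tri((620,222),(538,330)))
print('marker',tri((262,243),(205,240)),'pointer',tri((180,222),(155,180)))
print('knob',tri((436,150),(438,205)))
E
```

```text
corner [555.8 357.6  14. ]
corner [449.2 363.1  14. ]
corner [438.8 109.9  14. ]
corner [544.3 106.9  14. ]
yaw (np.float64(1.5297929438470645), np.float64(1.525004609013595))
top grip 105 [487.9  57.6  70.9] min [457.6  50.7  62.2] max [519.2  66.6  76.1] dir [-0.998  0.061] [ 4.4 18.2]
top knob 68 [492.3 152.   67.2] min [471.2 145.5  53.4] max [514.1 158.4  75.8] dir [-0.999 -0.047] [ 3.9 12.6]
top jaws 386 [500.7 306.6  69.2] min [462.6 274.2  55.1] max [540.6 342.6  78.6] dir [0.22  0.976] [21.7 22.8]
top table 1618 [489.6 -40.3  -0.6] min [420.2 -99.6  -9.9] max [559.9  18.2   9. ] dir [-0.999  0.039] [34.4 40.9]
scene grip 122 [482.6  53.5  68.8] min [453.2  46.4  60.2] max [520.   64.8  76.3] dir [-0.998  0.069] [ 4.5 19.6]
scene knob 83 [489.  147.9  63.1] min [467.9 141.1  52.4] max [515.1 156.9  70.7] dir [-0.999 -0.045] [ 3.6 13.8]
scene jaws 350 [496.2 302.5  66.5] min [459.  270.4  55. ] max [538.7 341.1  74.4] dir [-0.374  0.927] [22.4 23.7]
scene table 1424 [487.4 -41.3  -0.6] min [ 420.  -100.    -6.2] max [559.9  19.9   5.8] dir [-1.  0.] [34.6 40.3]
[[277.82513176 182.01208045]] (277.2666666666667, 180.43333333333334)
grip topcorners (array([520. ,  56.5,  67.7]), np.float64(1.7)) (array([456. ,  57. ,  72.8]), np.float64(0.8))
marker (array([447.2, 246.8,  38.1]), np.float64(4.8)) pointer (array([457.5, 287.7,  48.6]), np.float64(5.2))
knob (array([494.5, 148.2,  74.7]), np.float64(5.1))
```

```bash
python3 - <<'E'
from h import *
P=cloud('top',np.load('pics/top0.npy'))
for u,v in [(278,90),(278,98),(278,108),(278,113),(320,108),(280,70),(425,100),(190,226),(432,229)]: print(u,v,P[v,u].round(0))
E
```

```text
278 90 [590.  87. 618.]
278 98 [586.  91. 583.]
278 108 [582.  97. 536.]
278 113 [587. 103. 481.]
320 108 [584.  16. 525.]
280 70 [591.  75. 705.]
425 100 [ 550. -146.  686.]
190 226 [354. 414.  83.]
432 229 [ 339. -320.   68.]
```

Request:
jog_arm:
  rows: [1.2, -1.7, 0, 0, 0, -0.12, 0, 1.2, -1.7, 0, 0, 0, -0.12, 0, 1.2, -1.7, 0, 0, 0, -0.12, 0, 1.2, -1.7, 0, 0, 0, -0.12, 0, 1.2, -1.7, 0, 0, 0, -0.12, 0, 1.2, -1.7, 0, 0, 0, -0.12, 0, 1.2, -1.7, 0, 0, 0, -0.12, 0, 1.2, -1.7, 0, 0, 0, -0.12, 0, 1.2, -1.7, 0, 0, 0, -0.12, 0, 1.2, -1.7, 0, 0, 0, -0.12, 0, 1.2, -1.7, 0, 0, 0, -0.12, 0, 1.2, -1.7, 0, 0, 0, -0.12, 0, 1.2, -1.7, 0, 0, 0, -0.12, 0, 1.2, -1.7, 0, 0, 0, -0.12, 0, 1.2, -1.7, 0, 0, 0, -0.12, 0, 1.2, -1.7, 0, 0, 0, -0.12, 0, 1.2, -1.7, 0, 0, 0, -0.12, 0, 1.2, -1.7, 0, 0, 0, -0.12, 0, 1.2, -1.7, 0, 0, 0, -0.12, 0, 1.2, -1.7, 0, 0, 0, -0.12, 0]
  newtons: 25

```text
clock: 1.77
eef_pos: [488.9, 149.7, 185.0]
eef_rot: [-3.142, 0.001, 0.267]
wrist_force: [0.2, -0.7, -0.6]
finger_gap: 94.0
finger_force: 0.0
```

Request:
jog_arm:
  rows: [0.3, 0.1, -2, 0, 0, -0.11, 0.5, 0, 0, -3, 0, 0, -0.11, 0.5, 0, 0, -3, 0, 0, 0, 0.5, 0, 0, -2, 0, 0, 0, 0.5, 0, 0, 0, 0, 0, 0, 0.5, 0, 0, 0, 0, 0, 0, 0.5]

```text
clock: 2.27
eef_pos: [491.2, 151.6, 85.1]
eef_rot: [3.141, 0.002, 0.053]
wrist_force: [0.3, -0.2, 0.2]
finger_gap: 57.8
finger_force: 0.0
```

```bash
python3 - <<'E'
from h import *
a,d=snap('top','t1');b,e=snap('scene','s1')
A=cv2.resize(a[140:220,200:330],(650,400),interpolation=cv2.INTER_CUBIC)
B=cv2.resize(b[90:220,230:360],(400,400),interpolation=cv2.INTER_CUBIC)
cv2.imwrite('pics/c1.png',B)
print(manip.read_state()['eef_pos'])
E
```

```text
[492.24573956 151.86419015  86.75150576]
```

View pics/c1.png

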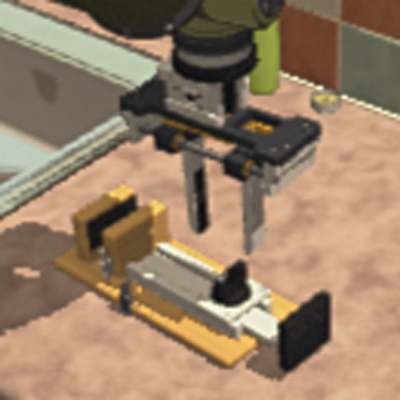

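The fingers at (200,220) and (255,240) straddle the knob at (233,275). I'll descend and close.

Request:
jog_arm:
  rows: [0, 0, -1.5, 0, 0, 0, 0.5, 0, 0, -1.4, 0, 0, 0, 0.5, 0, 0, 0, 0, 0, 0, 0.5, 0, 0, 0, 0, 0, 0, 1, 0, 0, 0, 0, 0, 0, 1, 0, 0, 0, 0, 0, 0, 1, 0, 0, 0, 0, 0, 0, 1, 0, 0, 0, 0, 0, 0, 1, 0, 0, 0, 0, 0, 0, 1, 0, 0, 0, 0, 0, 0, 1]

```text
clock: 3.2
eef_pos: [491.6, 151.7, 56.4]
eef_rot: [-3.142, -0.0, 0.053]
wrist_force: [0.6, 0.2, -0.5]
finger_gap: 3.6
finger_force: 0.0
```

```bash
python3 - <<'E'
from h import *
b,e=snap('scene','s2');a,_=snap('top','t2')
B=cv2.resize(b[110:210,250:350],(600,600),interpolation=cv2.INTER_CUBIC)
cv2.imwrite('pics/c2.png',B)
s=manip.read_state();print(s['eef_pos'],s['eef_rot'],s['finger_gap'],s['finger_force'],s['joints'].round(3))
E
```

```text
[491.50245541 151.65158431  56.28711978] [3.14159053e+00 1.25933097e-05 5.28332184e-02] 0.3172571347436582 0.0 [0.228 0.37  1.753 0.    1.019 1.746]
```

View pics/c2.png

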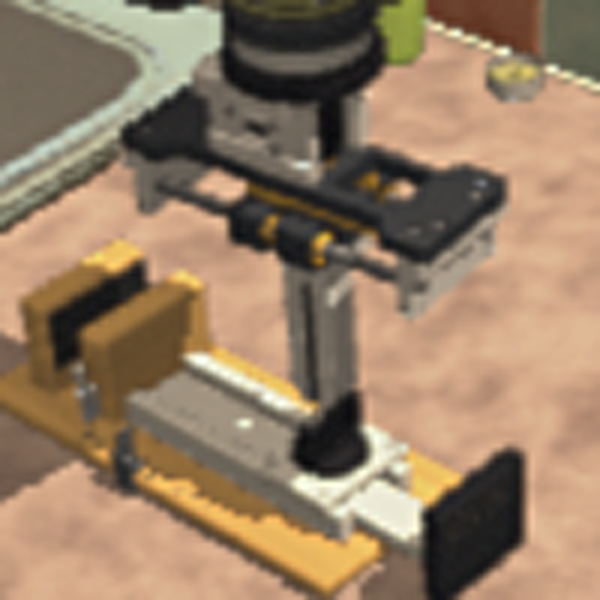

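The fingers shut behind the knob: finger bottoms are near crop (330,400) and the knob bar near (345,410). I'll locate the tips against the knob.

```bash
python3 - <<'E'
from h import *
for n in('scene','top'):
    q=proj(n,[[491.5,151.65,48],[491.5,151.65,56],[491.5,151.65,110],[491.5,151,69.5],[491.5,151,44.5]]); print(n,q.round(1))
    if n=='scene': print(((q-[250,110])*6).round(0))
P=cloud('scene',np.load('pics/s2.npy'))
for cu,cv in [(335,320),(335,360),(335,385),(345,410),(348,425),(325,430),(310,450),(360,455),(475,470)]:
    u,v=round(250+cu/6),round(110+cv/6); print(cu,cv,P[v,u].round(1))
P=cloud('scene',np.load('pics/scene0.npy'))
# black knob pixels in scene0
im=cv2.imread('pics/scene0.png')
m=(im.max(2)<60); sub=np.zeros_like(m); sub[170:192,295:316]=1
ys,xs=np.nonzero(m&sub); 
print('knob px', xs.min(),xs.max(),ys.min(),ys.max())
for v in range(172,190): 
    r=xs[ys==v]
    if len(r): print(v,r.min(),r.max(),P[v,int(r.mean())].round(0))
E
```

```text
scene [[304.6 183.1]
 [304.4 181. ]
 [303.5 166.4]
 [304.4 177.5]
 [304.8 184.1]]
[[327. 439.]
 [327. 426.]
 [321. 338.]
 [326. 405.]
 [329. 445.]]
top [[277.7 180.9]
 [277.5 180.7]
 [275.4 178.8]
 [277.2 180.2]
 [278.1 181. ]]
335 320 [486.5 136.4 131.4]
335 360 [485.3 137.  107.1]
335 385 [484.9 137.5  92.7]
345 410 [501.4 145.5  64.1]
348 425 [500.  144.9  53.8]
325 430 [481.7 144.6  61.7]
310 450 [473.1 145.5  55.4]
360 455 [494.9 133.5  43.4]
475 470 [493.7  60.1  72.2]
knob px 299 310 176 188
176 306 308 [502. 150.  69.]
177 305 309 [500. 148.  67.]
178 304 309 [493. 145.  70.]
179 304 309 [493. 147.  65.]
180 304 309 [492. 145.  63.]
181 300 308 [483. 146.  64.]
182 300 309 [481. 144.  62.]
183 300 309 [483. 146.  57.]
184 299 310 [482. 145.  54.]
185 299 310 [480. 144.  51.]
186 299 310 [481. 145.  47.]
187 300 308 [481. 145.  43.]
188 302 307 [477. 141.  44.]
```

```bash
python3 - <<'E'
from h import *
for t,us in (('s1',(311,312,313)),('s2',(304,305,306,307))):
    P=cloud('scene',np.load(f'pics/{t}.npy')); im=cv2.imread(f'pics/{t}.png')
    for u in us:
        print(t,u)
        for v in range(164,184): print('  ',v,P[v,u].round(0),im[v,u])
E
```

```text
s1 311
   164 [485. 116. 138.] [ 90  98 107]
   165 [484. 115. 135.] [ 90 101 109]
   166 [482. 114. 133.] [103 115 125]
   167 [482. 114. 129.] [104 116 127]
   168 [485. 117. 123.] [100 111 119]
   169 [484. 116. 121.] [ 98 109 117]
   170 [485. 117. 116.] [ 97 108 116]
   171 [483. 116. 114.] [101 115 129]
   172 [595. 214.  -1.] [118 140 170]
   173 [592. 212.  -2.] [131 161 203]
   174 [587. 209.  -2.] [124 152 194]
   175 [581. 203.   0.] [121 148 189]
   176 [578. 201.  -1.] [133 161 205]
   177 [575. 198.  -2.] [137 166 211]
   178 [572. 196.  -3.] [139 170 215]
   179 [570. 194.  -5.] [137 170 215]
   180 [561. 186.   0.] [154 188 225]
   181 [519. 150.  40.] [209 242 246]
   182 [510. 142.  45.] [180 209 208]
   183 [505. 138.  47.] [139 162 161]
s1 312
   164 [485. 112. 139.] [ 84  93 101]
   165 [484. 112. 137.] [105 117 128]
   166 [486. 114. 131.] [133 151 164]
   167 [484. 112. 129.] [135 153 167]
   168 [484. 113. 126.] [124 140 153]
   169 [485. 114. 121.] [122 138 149]
   170 [-232. -514.  823.] [122 139 153]
   171 [487. 116. 112.] [126 149 181]
   172 [594. 209.  
[... 3439 characters left out ...]
 164 [491. 137. 125.] [82 90 97]
   165 [491. 138. 121.] [83 90 98]
   166 [492. 138. 117.] [83 91 99]
   167 [492. 139. 113.] [83 92 98]
   168 [490. 137. 111.] [82 90 97]
   169 [491. 138. 106.] [82 91 97]
   170 [490. 138. 104.] [82 91 98]
   171 [493. 140.  98.] [82 91 97]
   172 [492. 140.  94.] [84 92 99]
   173 [490. 138.  93.] [83 93 98]
   174 [488. 137.  91.] [ 84  93 100]
   175 [490. 138.  86.] [68 73 78]
   176 [505. 153.  66.] [35 37 38]
   177 [497. 145.  70.] [21 18 21]
   178 [498. 146.  66.] [21 19 19]
   179 [497. 146.  63.] [19 14 16]
   180 [498. 147.  58.] [19 19 20]
   181 [495. 144.  57.] [24 21 22]
   182 [494. 144.  54.] [27 26 28]
   183 [496. 146.  48.] [31 29 32]
```

Depth shows the fingertips are about 23–30 mm higher than the stated tool length gives (tips at z≈80 with TCP at 56), so they closed above the knob. I'll open, go lower in steps and watch the force.

Request:
jog_arm:
  rows: [0, 0, 0, 0, 0, 0, 0.55, 0, 0, 0, 0, 0, 0, 0.55, 0, 0, 0, 0, 0, 0, 0.55, 0, 0, 0, 0, 0, 0, 0.55, 0, 0, 0, 0, 0, 0, 0.55, 0, 0, -0.7, 0, 0, 0, 0.55, 0, 0, -0.7, 0, 0, 0, 0.55, 0, 0, 0, 0, 0, 0, 0.55]

```text
clock: 3.97
eef_pos: [490.6, 151.4, 40.5]
eef_rot: [3.141, 0.002, 0.053]
wrist_force: [0.1, -0.8, -1.0]
finger_gap: 42.2
finger_force: 0.0
```

```bash
python3 - <<'E'
from h import *
b,e=snap('scene','s3'); P=cloud('scene',e)
s=manip.read_state();print(s['eef_pos'],s['finger_gap'],s['wrist_force'])
q=P.reshape(-1,3)[e.ravel()>0]
# right finger: y 108-128
for y0,y1 in((100,128),(165,200)):
  k=q[(q[:,0]>475)&(q[:,0]<505)&(q[:,1]>y0)&(q[:,1]<y1)&(q[:,2]>48)&(q[:,2]<140)]
  print(y0,k[:,2].min(),k.mean(0), np.sort(k[:,2])[:8].round(0))
E
```

```text
[490.88944154 151.51594159  41.1658837 ] 42.14228425839703 [-0.1058923  -0.82186684 -0.01786472]
100 64.19074312958222 [487.9739923  120.29097443 105.01866168] [64. 65. 67. 68. 70. 71. 72. 72.]
165 59.65443102435798 [484.81902875 174.8523078  101.62568962] [60. 60. 60. 61. 64. 64. 64. 64.]
```

Request:
jog_arm:
  rows: [0, 0, -0.6, 0, 0, 0, 0.55, 0, 0, -0.5, 0, 0, 0, 0.55, 0, 0, 0, 0, 0, 0, 0.55, 0, 0, 0, 0, 0, 0, 1, 0, 0, 0, 0, 0, 0, 1, 0, 0, 0, 0, 0, 0, 1, 0, 0, 0, 0, 0, 0, 1, 0, 0, 0, 0, 0, 0, 1, 0, 0, 0, 0, 0, 0, 1, 0, 0, 0, 0, 0, 0, 1]

```text
clock: 4.85
eef_pos: [491.6, 151.6, 31.4]
eef_rot: [3.142, -0.0, 0.053]
wrist_force: [-1.1, -0.6, 1.7]
finger_gap: 13.1
finger_force: 25.0
```

Request:
jog_arm:
  rows: [0, 0, 0, 0, 0, 0.11, 1, 0, 0, 0, 0, 0, 0.11, 1, 0, 0, 0, 0, 0, 0.11, 1, 0, 0, 0, 0, 0, 0.11, 1, 0, 0, 0, 0, 0, 0.11, 1, 0, 0, 0, 0, 0, 0.11, 1, 0, 0, 0, 0, 0, 0.11, 1, 0, 0, 0, 0, 0, 0.11, 1, 0, 0, 0, 0, 0, 0.11, 1, 0, 0, 0, 0, 0, 0.11, 1, 0, 0, 0, 0, 0, 0.11, 1, 0, 0, 0, 0, 0, 0, 1]

```text
clock: 5.85
eef_pos: [492.5, 150.5, 31.4]
eef_rot: [3.139, 0.001, 1.27]
wrist_force: [7.0, -9.9, -2.4]
finger_gap: 13.0
finger_force: 25.0
```

```bash
python3 -c "
from h import *
s=manip.read_state();print(s['moment'],s['wrist_force'],s['eef_rot'],s['joints'])"
```

```text
[-2.01068503 -1.17435342  0.03872833] [ 6.99645021 -9.86696998 -2.4139414 ] [3.13906033e+00 8.23896020e-04 1.26984849e+00] [ 0.22656697  0.40850131  1.76752143 -0.0024187   0.96379793  0.52889164]
```

Request:
jog_arm:
  rows: [0.05, -0.07, 0, 0, 0, 0.03, 1, 0, 0, 0, 0, 0, 0.03, 1, 0, 0, 0, 0, 0, 0.03, 1, 0, 0, 0, 0, 0, 0.03, 1, 0, 0, 0, 0, 0, 0, 1]

```text
clock: 6.27
eef_pos: [492.7, 150.3, 31.4]
eef_rot: [3.14, 0.0, 1.384]
wrist_force: [4.6, -4.4, -1.1]
finger_gap: 12.7
finger_force: 25.4
```

```bash
python3 -c "
from h import *
s=manip.read_state();print(s['moment'],s['wrist_force'],s['eef_rot'],s['joints'])"
```

```text
[-1.12073564 -0.78604783 -0.45709366] [ 4.55574997 -4.43566203 -1.10568114] [3.13999273e+00 2.66614992e-04 1.38387288e+00] [ 2.25511382e-01  4.08927139e-01  1.76688129e+00 -1.07770409e-03
  9.64425597e-01  4.13048187e-01]
```

Request:
jog_arm:
  rows: [0, 0, 0, 0, 0, 0.03, 1, 0, 0, 0, 0, 0, 0, 1]

```text
clock: 6.43
eef_pos: [492.8, 150.5, 31.4]
eef_rot: [3.14, -0.0, 1.414]
wrist_force: [5.1, -4.3, -1.4]
finger_gap: 12.9
finger_force: 25.8
```

```bash
python3 -c "
from h import *
s=manip.read_state();print(s['moment'],s['wrist_force'],s['eef_rot'])"
```

```text
[-0.82083253 -0.76655687 -0.48690058] [ 5.13562131 -4.29098107 -1.41591584] [ 3.13990886e+00 -8.97872298e-06  1.41359191e+00]
```

Request:
jog_arm:
  rows: [0, 0, 0, 0, 0, 0, 0.5, 0, 0, 0, 0, 0, 0, 0.5, 0, 0, 0, 0, 0, 0, 0.5, 0, 0, 0, 0, 0, 0, 0.5, 0, 0, 2, 0, 0, 0, 0.5, 0, 0, 3, 0, 0, 0, 0.5, 0, -0.9, 0, 0, 0, -0.12, 0.5, 0, -0.9, 0, 0, 0, -0.12, 0.5, -0.1, -0.9, 0, 0, 0, -0.12, 0.5, -0.1, -0.9, 0, 0, 0, -0.12, 0.5, -0.1, -0.9, 0, 0, 0, -0.12, 0.5, -0.1, -0.9, 0, 0, 0, -0.12, 0.5, -0.1, -0.9, 0, 0, 0, -0.12, 0.5, 0, -0.9, 0, 0, 0, -0.12, 0.5, 0, -0.9, 0, 0, 0, -0.12, 0.5, 0, -0.9, 0, 0, 0, -0.12, 0.5, 0, -0.4, 0, 0, 0, -0.12, 0.5, 0, 0, 0, 0, 0, -0.12, 0.5, 0, 0, 0, 0, 0, -0.02, 0.5]

```text
clock: 8.02
eef_pos: [486.9, 56.8, 81.2]
eef_rot: [-3.142, 0.0, -0.053]
wrist_force: [0.2, 0.5, 0.5]
finger_gap: 47.0
finger_force: 0.0
```

```bash
python3 - <<'E'
from h import *
s=manip.read_state();print(s['eef_pos'],s['eef_rot'],s['finger_gap'])
b,e=snap('scene','s4');a,_=snap('top','t4')
B=cv2.resize(b[110:220,240:350],(600,600),interpolation=cv2.INTER_CUBIC)
cv2.imwrite('pics/c4.png',B)
q=cloud('scene',e).reshape(-1,3)[e.ravel()>0]
k=q[(abs(q[:,0]-492)<25)&(abs(q[:,1]-151)<30)&(q[:,2]>54)&(q[:,2]<75)]
w,v=np.linalg.eigh(np.cov(k[:,:2].T));print(len(k),k.mean(0),v[:,1],np.sqrt(w))
E
```

```text
[486.93939829  56.81854597  81.24277211] [-3.14150256e+00  9.87790629e-05 -5.34167955e-02] 46.99858367298518
74 [488.31357587 147.37532701  64.22103824] [0.15413241 0.9880502 ] [ 3.47120453 12.91313568]
```

View pics/c4.png

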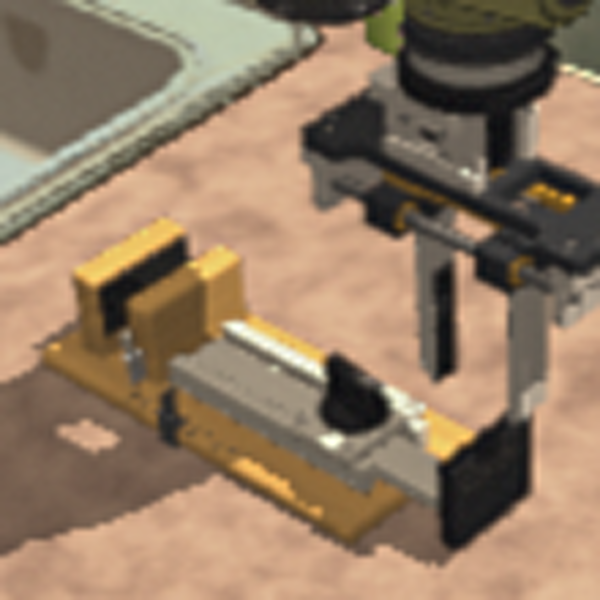

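The knob bar at (350,380) now lies along the slide (fitted ≈1.38 rad). The fingers at (437,370) and (525,410) straddle the grip at (487,480), so I'll descend and grasp.

Request:
jog_arm:
  rows: [0.1, -0.05, -2.5, 0, 0, 0, 0.5, 0, 0, -2, 0, 0, 0, 0.5, 0, 0, -1, 0, 0, 0, 0.5, 0, 0, -0.8, 0, 0, 0, 0.5, 0, 0, 0, 0, 0, 0, 0.5, 0, 0, 0, 0, 0, 0, 1, 0, 0, 0, 0, 0, 0, 1, 0, 0, 0, 0, 0, 0, 1, 0, 0, 0, 0, 0, 0, 1, 0, 0, 0, 0, 0, 0, 1, 0, 0, 0, 0, 0, 0, 1, 0, 0, 0, 0, 0, 0, 1]
  newtons: 45

```text
clock: 9.12
eef_pos: [488.2, 56.8, 18.6]
eef_rot: [-3.141, -0.001, -0.047]
wrist_force: [-1.0, 4.6, 4.4]
finger_gap: 13.6
finger_force: 45.0
```

Request:
jog_arm:
  rows: [-0.02, -0.3, 0, 0, 0, 0, 1, -0.02, -0.5, 0, 0, 0, 0, 1, -0.02, -0.5, 0, 0, 0, 0, 1, -0.02, -0.5, 0, 0, 0, 0, 1, -0.02, -0.5, 0, 0, 0, 0, 1, -0.02, -0.5, 0, 0, 0, 0, 1, -0.01, -0.2, 0, 0, 0, 0, 1, 0, 0, 0, 0, 0, 0, 1]

```text
clock: 9.78
eef_pos: [486.7, 26.7, 18.6]
eef_rot: [-3.141, -0.0, -0.048]
wrist_force: [-2.2, 6.2, 5.7]
finger_gap: 13.7
finger_force: 45.0
```

```bash
python3 - <<'E'
from h import *
s=manip.read_state();print(s['eef_pos'],s['wrist_force'],s['finger_gap'])
B=np.mean([manip.camera('scene')[0].astype(float) for _ in range(6)],0);A=np.mean([manip.camera('top')[0].astype(float) for _ in range(6)],0)
cv2.imwrite('pics/a5s.png',B);cv2.imwrite('pics/a5t.png',A)
b=cv2.resize(B[150:200,240:290].astype(np.uint8),(600,600),interpolation=cv2.INTER_CUBIC)
a=cv2.resize(A[180:205,225:275].astype(np.uint8),(800,400),interpolation=cv2.INTER_CUBIC)
cv2.imwrite('pics/c5s.png',b);cv2.imwrite('pics/c5t.png',a)
E
```

```text
[486.709547   26.6584918  18.587141 ] [-2.16394514  6.20908524  5.73563654] 13.739340265455493[ WARN:0@14.674] global loadsave.cpp:1063 imwrite_ Unsupported depth image for selected encoder is fallbacked to CV_8U.
```

View pics/c5s.png

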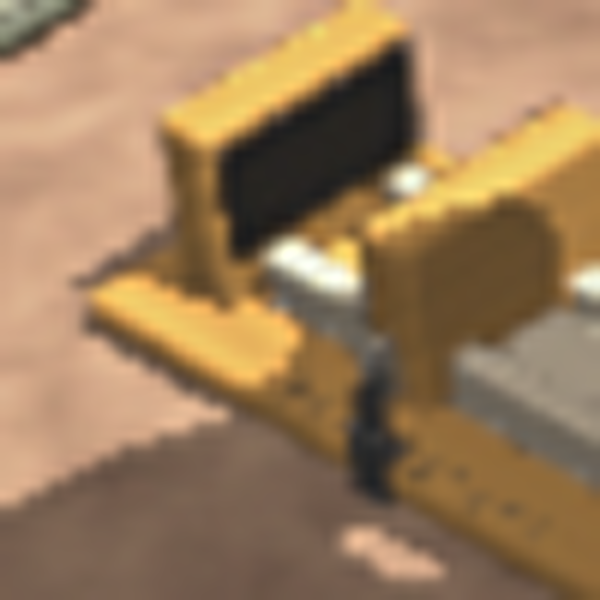

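View pics/c5t.png

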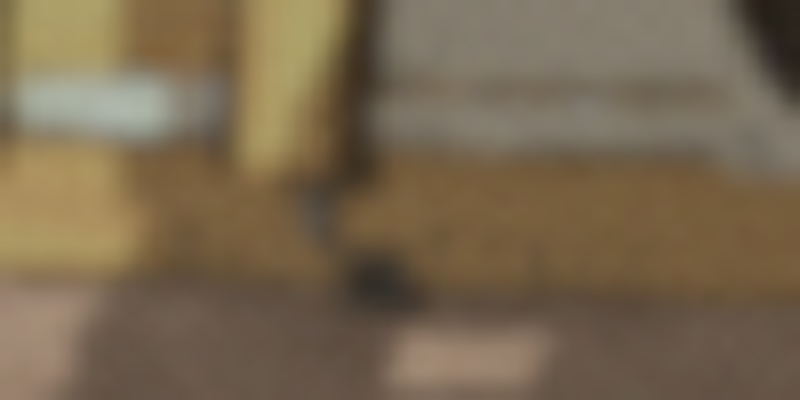

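The pointer is at crop-scene (377,355) just behind the dark marker fin (372,390); in the top crop the pointer is at (318,208) and the clip at (382,275), so roughly 9 mm remains. I'll refine it numerically with model overlays.

```bash
python3 - <<'E'
from h import *
ux=np.array([.044,.999,0]);uy=np.array([-.999,.044,0]);k0=np.array([492.2,151.2,0])
W=lambda x,y,z:k0+x*ux+y*uy+np.array([0,0,z])
print('board edge/jaw scene check', proj('scene',[W(210,55,14),W(-45,55,14),W(190,38,72),W(167,38,72),W(123,38,72)]).round(1).tolist())
print('top', proj('top',[W(210,55,14),W(-45,55,14),W(190,38,72),W(167,38,72)]).round(1).tolist())
for x in (85,90,95,100): print(x,'scene',proj('scene',[W(x,47,42),W(x,55,42),W(x,56,14)]).round(1).tolist(),'top',proj('top',[W(x,47,42),W(x,55,42),W(x,56,14)]).round(1).tolist())
for x in (100,104,108): print(x,'ptr scene',proj('scene',[W(x,38,42),W(x,46,42)]).round(1).tolist(),'top',proj('top',[W(x,38,42),W(x,46,42)]).round(1).tolist())
g=lambda p:cv2.imread(f'pics/{p}.png',0)
np.set_printoptions(linewidth=200)
for p in('scene0','a5s'): print(p,'cols 262-279 rows 174-192');print(g(p)[174:193,262:280])
for p in('top0','a5t'): print(p,'cols 230-255 rows 188-201');print(g(p)[188:201,230:256])
E
```

```text
board edge/jaw scene check [[246.2, 173.9], [303.9, 207.2], [251.9, 159.0], [256.8, 161.7], [266.5, 167.0]]
top [[212.8, 196.6], [292.5, 199.5], [214.4, 190.1], [221.9, 190.4]]
85 scene [[274.0, 181.0], [272.1, 182.3], [272.8, 189.5]] top [[250.2, 195.0], [250.1, 197.5], [251.7, 198.4]]
90 scene [[272.9, 180.4], [271.0, 181.6], [271.7, 188.9]] top [[248.7, 194.9], [248.5, 197.5], [250.1, 198.3]]
95 scene [[271.8, 179.7], [269.9, 181.0], [270.6, 188.2]] top [[247.1, 194.8], [246.9, 197.4], [248.6, 198.2]]
100 scene [[270.6, 179.1], [268.7, 180.3], [269.5, 187.6]] top [[245.5, 194.8], [245.3, 197.3], [247.0, 198.2]]
100 ptr scene [[272.8, 177.7], [270.9, 178.9]] top [[245.6, 191.9], [245.5, 194.5]]
104 ptr scene [[271.9, 177.2], [270.0, 178.4]] top [[244.3, 191.8], [244.2, 194.4]]
108 ptr scene [[271.0, 176.7], [269.1, 177.9]] top [[243.0, 191.8], [242.9, 194.4]]
scene0 cols 262-279 rows 174-192
[[109 110 160 216 110  96 127 132 130 132 135 132 133 155 205 234 237 235]
 [141 176 174 154  87  92 126 135 134 155 209 227 215 232 233 235 233 233]
 [116 128 144 129 105  96 129 135 135 175 2
[... 4833 characters left out ...]
  97  94  86  77  87  94  96  96  98  96  91  95  97  97]
 [149 149 140 122 101  94  89  91  94  94  96 100  97  97  92  81  79  78  78  80  88  91  92  97  98  93]
 [135 131 123 104  94  85  84  85  89  87  91  94  96  96  95  86  73  63  59  63  78  90  92  96  96  95]
 [118 111  99  91  85  83  81  83  83  83  84  84  84  87  88  80  67  51  47  54  66  77  86  89  91  90]
 [124 110  96  92  88  89  90  87  87  84  83  81  82  84  84  77  68  56  51  53  58  67  79  81  81  82]
 [122 105  96  92  95  95  96  95  90  87  89  85  86  84  82  78  72  68  65  64  68  76  85  87  83  83]
 [109  95  92  93  93  98  96  94  92  90  89  89  86  85  85  83  80  77  80  86  98 104 104 104 102 100]]
```

Request:
jog_arm:
  rows: [-0.01, -0.2, 0, 0, 0, 0, 1, -0.01, -0.2, 0, 0, 0, 0, 1, -0.01, -0.2, 0, 0, 0, 0, 1, 0, 0, 0, 0, 0, 0, 1, 0, 0, 0, 0, 0, 0, 1]

```text
clock: 10.8
eef_pos: [486.4, 21.0, 18.6]
eef_rot: [-3.141, -0.0, -0.047]
wrist_force: [-0.9, 7.6, 5.2]
finger_gap: 13.4
finger_force: 45.0
```

```bash
python3 - <<'E'
from h import *
s=manip.read_state();print(s['eef_pos'],s['wrist_force'],s['finger_gap'])
for n,t in(('scene','a6s'),('top','a6t')):
    A=np.mean([manip.camera(n)[0].astype(float) for _ in range(8)],0).round().astype(np.uint8); cv2.imwrite(f'pics/{t}.png',A)
g=lambda p:cv2.imread(f'pics/{p}.png',0)
np.set_printoptions(linewidth=200)
print(g('a6s')[174:193,262:280]);print(g('a6t')[188:201,230:256])
E
```

```text
[486.42848385  20.98736231  18.58892441] [-0.88929004  7.61070887  5.20447864] 13.36957629658384
[[102  98  94 102 129 182 238 236 166 110  81  81  86  87  79  77  76  79]
 [132 130  97  93  95 110 142 151 147 135  83  79  84  86  80  77  79  79]
 [190 179 117  95  94  96  97 101 109 110  71  77  82  84  82  79  79  79]
 [195 195 175 119 107 109  99  98 100  93  64  79  83  86  84  79  79  78]
 [189 195 197 192 175 119 104  99 100  97  90  90  84  86  86  79  78  80]
 [186 190 195 184 135 113 108  97 102 104 125  85  81  85  86  78  81  94]
 [189 189 181 135 111 113 115 114 109  91  93  80  80  86  90  82  92 125]
 [194 193 187 153 117 116 118 111  86  61  67  79  83  89  91  81  84 106]
 [136 127 109 104 111 116 112  81  49  45  65  80  82  87  90  81  83  94]
 [ 99 100 105 105 102 110 109  70  40  45  66  86  93  87  89  84  85  97]
 [ 84  93 106 106 104 117 112  77  42  44  70 104 109  96  92  87  90 103]
 [ 92  86  88  97 107 115  99  72  43  44  77 117 118 113 110 110 110 113]
 [109 103  87  86  96 110 103  53  50  57  55  85 101 116 116 115 114 113]
 [111 108 100  86  84  92  9
[... 1114 characters left out ...]
 100 101 101  95  80  77  86  94  96  97  93  95  96  94]
 [149 148 148 147 139 118  95  91  94  96  98  99  98 100 101  93  76  65  74  83  88  94  92  95  96  95]
 [135 138 137 133 120 101  85  87  87  89  91  95  93  98  97  89  72  55  56  62  78  90  95  96  97  95]
 [120 123 120 109  97  86  81  82  83  81  83  83  85  86  87  81  65  52  50  53  66  79  85  90  91  89]
 [133 128 113  96  90  90  90  88  86  86  84  83  83  83  82  79  66  53  55  55  61  68  79  83  83  83]
 [140 125 106  95  93  95  97  94  90  88  88  86  86  83  82  79  74  69  65  64  69  76  85  87  84  83]
 [142 121  99  92  94  97  97  94  91  90  89  89  87  86  82  80  78  80  79  79  84  93 102 102 102 101]]
```

```bash
python3 - <<'E'
from h import *
np.set_printoptions(linewidth=220)
def rat(p):
    a=cv2.imread(f'pics/{p}.png').astype(float); return (100*a[...,0]/a[...,2]).round().astype(int)
for p in('a5t','a6t'): print(p,'b/r% rows190-198 cols 240-253');print(rat(p)[190:199,240:254])
for p in('a5s','a6s','scene0'): print(p,'b/r% rows 175-190 cols 265-279');print(rat(p)[175:191,265:280])
E
```

```text
a5t b/r% rows190-198 cols 240-253
[[53 53 53 51 52 53 54 55 54 52 52 53 53 55]
 [52 52 52 56 61 59 55 54 52 50 52 51 52 49]
 [51 52 53 60 73 68 57 50 53 52 54 51 51 52]
 [53 51 53 60 72 70 54 51 51 50 52 53 52 50]
 [50 51 53 58 68 66 56 53 52 53 52 52 52 53]
 [52 53 53 56 59 60 61 57 57 56 55 52 54 54]
 [54 53 55 53 54 58 60 68 69 67 59 54 54 53]
 [59 59 58 58 57 58 65 69 79 77 66 56 55 53]
 [69 68 67 66 65 68 71 73 75 79 70 65 65 62]]
a6t b/r% rows190-198 cols 240-253
[[53 52 53 54 52 50 53 52 57 57 55 53 53 56]
 [52 53 52 53 51 57 59 59 55 53 52 50 51 52]
 [52 52 50 51 52 59 69 65 57 53 48 53 52 52]
 [52 51 53 52 52 59 71 66 55 51 52 52 51 51]
 [52 52 54 53 53 58 66 65 54 52 51 53 51 52]
 [52 54 53 52 53 55 63 67 59 59 53 54 53 52]
 [53 53 53 54 53 54 63 70 69 64 57 52 54 52]
 [60 58 59 57 57 59 63 71 78 76 64 55 54 56]
 [68 68 68 64 66 67 70 72 77 79 74 64 63 63]]
a5s b/r% rows 175-190 cols 265-279
[[ 85  83  81  81  82  74  44  43  43  43  45  45  46  45  45]
 [ 75  84  84  82  83  73  41  43  43  43  44  45  44  44  44]
 [ 47  69  82  83  84  79  56  51  43  42  44  44  43  42  
[... 2214 characters left out ...]
3  92]
 [ 53  42  39  39  40  45  64  76  82  85  81  81  82  84  91]
 [ 41  39  39  39  40  54  76  55  58  81  85  84  82  81  83]
 [ 43  41  41  40  46  70  66  42  37  47  63  87  87  83  81]
 [ 42  44  44  39  49  94  64  42  38  38  36  51  69  85  85]
 [ 40  42  42  41  50  92  72  44  40  40  39  38  39  52  69]
 [ 38  38  40  43  69 107  86  47  40  41  41  40  40  39  39]
 [ 42  39  38  41  80  97  92  67  49  39  41  41  40  40  39]
 [ 62  46  41  44  86 102  99  94  68  43  41  41  41  41  41]
 [ 65  66  58  52  70 103  98  73  47  42  43  43  41  42  41]
 [ 66  69  68  66  81 103  83  51  40  44  45  43  43  44  41]
 [ 65  66  68  69  75  98  96  59  38  39  39  42  43  42  41]]
```

Request:
jog_arm:
  rows: [-0.02, -0.4, 0, 0, 0, 0, 1, -0.02, -0.4, 0, 0, 0, 0, 1, -0.01, -0.2, 0, 0, 0, 0, 1, 0, 0, 0, 0, 0, 0, 1, 0, 0, 0, 0, 0, 0, 1]

```text
clock: 12.02
eef_pos: [486.0, 11.0, 18.6]
eef_rot: [-3.141, -0.0, -0.047]
wrist_force: [-2.0, 8.8, 5.4]
finger_gap: 13.5
finger_force: 45.0
```

```bash
python3 - <<'E'
from h import *
np.set_printoptions(linewidth=220)
s=manip.read_state();print(s['eef_pos'],s['wrist_force'],s['finger_gap'])
for n,t in(('scene','a7s'),('top','a7t')):
    A=np.mean([manip.camera(n)[0].astype(float) for _ in range(12)],0).round().astype(np.uint8); cv2.imwrite(f'pics/{t}.png',A)
def rat(p):
    a=cv2.imread(f'pics/{p}.png').astype(float); return (100*a[...,0]/a[...,2]).round().astype(int)
for p in('top0','a7t'): print(p);print(rat(p)[190:199,240:256])
print('a7s');print(rat('a7s')[175:191,265:281])
print(cv2.imread('pics/a7s.png',0)[175:191,265:281])
print(cv2.imread('pics/a7t.png',0)[190:199,240:256])
E
```

```text
[485.95555029  11.02871571  18.61418058] [-2.04555468  8.80254697  5.4136397 ] 13.49366658862995
top0
[[56 54 56 55 54 57 55 56 58 58 57 54 56 58 59 59]
 [57 56 58 56 56 56 57 58 55 54 56 57 54 55 55 57]
 [58 59 58 57 56 56 57 58 58 55 56 58 56 57 55 57]
 [57 56 55 58 58 59 57 57 57 58 59 57 57 56 57 57]
 [59 58 59 59 58 56 57 58 55 56 57 58 59 59 57 58]
 [57 61 59 61 59 59 61 62 61 62 60 59 60 56 59 57]
 [57 58 57 59 58 58 59 69 73 68 63 59 59 58 59 55]
 [59 59 55 60 58 62 65 74 80 79 69 58 59 58 56 56]
 [71 68 65 66 67 67 72 81 81 83 69 65 62 63 63 64]]
a7t
[[51 50 52 51 51 53 54 52 51 53 52 54 58 55 56 55]
 [51 51 52 52 54 52 51 51 56 62 62 58 53 52 50 51]
 [52 52 52 53 52 51 53 52 61 74 73 58 52 54 53 50]
 [52 51 52 52 51 52 51 52 60 75 72 56 53 51 51 52]
 [51 52 52 52 52 53 52 53 60 73 68 56 53 51 51 53]
 [52 52 52 53 52 54 56 56 65 73 63 54 54 53 53 53]
 [54 52 54 53 54 55 58 64 70 75 63 55 54 53 52 53]
 [61 58 59 58 58 58 64 69 79 80 62 55 55 55 54 55]
 [68 68 67 67 67 65 68 72 77 75 69 65 65 64 63 63]]
a7s
[[ 85  82  82  82  84  90  95  86  78  51  42  44  43  43  44  45]
 [ 
[... 1979 characters left out ...]
 91  95 114 110  99 113 114]
 [ 99  96  96  90  65  42  40  64  99 105 111 119 117 112 113 113]]
[[ 98  97  97  92  98 117 120 107  96  93  79  61  55  69  89  97]
 [100  99 101  98  99 101  96  89  84  82  72  61  60  74  91  97]
 [101 100 101 101 100  98  95  91  92  92  78  73  79  91  97  98]
 [103 100 100 101  99  99  99  99  98  95  82  86  92  96  99  98]
 [101 100  98 100 100  99  94  93  90  84  80  87  91  96  96  95]
 [ 99  99  96 101 101  94  85  79  76  72  76  89  92  97  98  94]
 [ 90  93  94  97  98  91  74  62  59  61  74  89  95  98  97  95]
 [ 83  84  85  87  88  82  67  52  52  55  65  79  86  89  92  91]
 [ 83  85  83  84  83  76  66  56  54  53  59  70  79  84  83  83]]
```

Request:
jog_arm:
  rows: [0.02, 0.4, 0, 0, 0, 0, 1, 0.02, 0.4, 0, 0, 0, 0, 1, 0, 0.05, 0, 0, 0, 0, 1, 0, 0, 0, 0, 0, 0, 1, 0, 0, 0, 0, 0, 0, 1]

```text
clock: 13.63
eef_pos: [486.4, 19.7, 18.6]
eef_rot: [-3.141, -0.0, -0.047]
wrist_force: [-1.7, 8.3, 4.7]
finger_gap: 13.6
finger_force: 45.0
```

```bash
python3 - <<'E'
from h import *
np.set_printoptions(linewidth=220)
s=manip.read_state();print(s['eef_pos'],s['wrist_force'],s['finger_gap'])
for n,t in(('scene','a8s'),('top','a8t')):
    A=np.mean([manip.camera(n)[0].astype(float) for _ in range(12)],0).round().astype(np.uint8); cv2.imwrite(f'pics/{t}.png',A)
def rat(p):
    a=cv2.imread(f'pics/{p}.png').astype(float); return (100*a[...,0]/a[...,2]).round().astype(int)
print(rat('a8t')[190:199,240:256]);print(cv2.imread('pics/a8t.png',0)[190:199,240:256])
R=lambda im,n:cv2.resize(im,(400,n),interpolation=cv2.INTER_CUBIC)
g=lambda t,r:cv2.imread(f'pics/{t}.png')[r]
S=np.s_[170:194,260:284]; T=np.s_[187:201,237:261]
im=np.vstack([np.hstack([R(g('a8s',S),360),R(g('a7s',S),360)]),np.hstack([R(g('a8t',T),240),R(g('a7t',T),240)])])
cv2.imwrite('pics/c8.png',np.clip(im*1.5,0,255).astype(np.uint8))
E
```

```text
[486.36833362  19.7450689   18.567701  ] [-1.73931253  8.30795677  4.65751218] 13.61042740447423
[[53 53 53 54 53 52 52 52 54 56 56 53 54 54 56 55]
 [51 53 52 53 53 53 59 59 55 55 51 51 50 51 51 52]
 [52 52 53 52 52 58 68 67 58 51 51 51 52 51 52 51]
 [52 51 52 52 51 61 74 74 58 53 51 53 53 52 51 51]
 [51 52 52 52 52 64 80 79 63 54 51 53 52 50 53 53]
 [52 51 52 52 53 60 75 80 66 58 54 53 53 53 53 53]
 [53 53 53 54 53 56 63 73 71 66 59 53 53 53 52 53]
 [58 58 57 58 57 58 64 69 77 75 64 56 54 55 53 54]
 [67 67 67 66 65 67 69 76 76 77 71 64 64 63 63 63]]
[[ 96  98 116 125 113  99  94  82  63  52  62  80  93  96  97  96]
 [ 98 100 104 105  94  85  82  72  61  60  70  87  95  99  97  98]
 [101 101 101  98  94  93  91  75  70  75  86  95 100  99 100  99]
 [101 100 100 100  99 103 102  85  80  91  97  99  99  98  98  98]
 [100 100  98 100 100 104 104  87  82  92  95  97  91  94  98  96]
 [ 98  99  96 100 101  98  90  75  68  77  88  94  91  96  98  95]
 [ 90  95  94  98  97  92  76  60  54  61  77  89  93  99  98  96]
 [ 83  84  84  88  88  81  69  52  49  54  66  80  86  90  91  89]
 [ 82  83  84  83  81  78  67  56  53  54  59  69  77  83  83  83]]
```

View pics/c8.png

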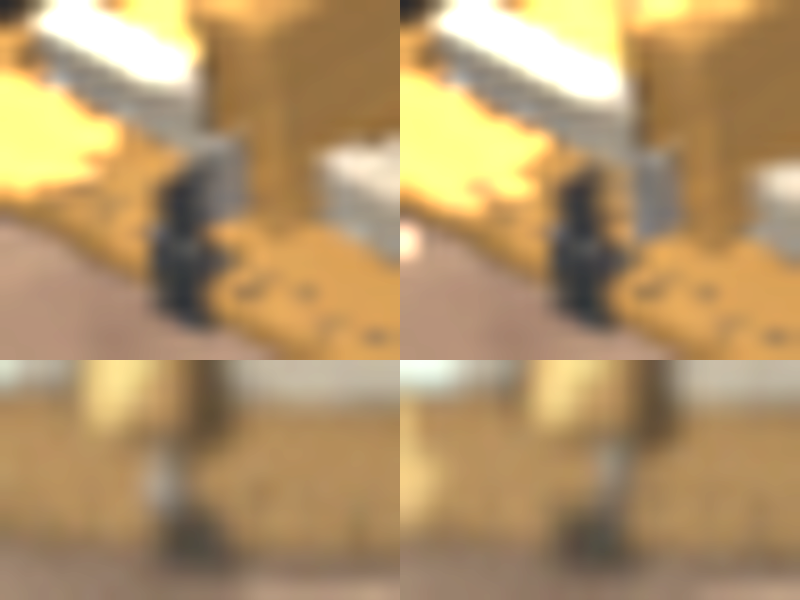

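The pointer (scene crop 200–245, top edge sloping down to (195,155)) now runs straight on into the marker fin's top at (180,170). In the comparison frame at right, overshot, the two are clearly apart. The top view agrees, so I'll hold still and hand in.

Request:
jog_arm:
  rows: [0, 0, 0, 0, 0, 0, 1, 0, 0, 0, 0, 0, 0, 1, 0, 0, 0, 0, 0, 0, 1, 0, 0, 0, 0, 0, 0, 1]

```text
clock: 15.17
eef_pos: [486.3, 19.7, 18.6]
eef_rot: [-3.14, -0.0, -0.047]
wrist_force: [-1.3, 8.6, 5.3]
finger_gap: 14.0
finger_force: 45.0
```

```bash
python3 -c "
from cell import manip
s=manip.read_state();print(s['eef_pos'],s['wrist_force'],s['finger_gap']);print(manip.sign_off())"
```

```text
[486.34493586  19.68688194  18.57502544] [-1.28103192  8.58959292  5.28313443] 14.005480108761823
the job is handed in; nothing more can be done
None
```

Handed in at about 15 s: the knob is turned anticlockwise to its stop, and the jaw is held still about 37 mm out with the pointer level with the marker fin to within roughly 1 mm by my camera estimate, after briefly overshooting by about 9 mm to check the level and easing back.

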